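# Clear the sole-measuring plate and check its sprung gauge

### The arm

A 7-joint arm with a two-finger parallel gripper is mounted at the origin on the work surface. World frame = base frame: x ahead of the robot, y to its left, z up, the work surface at z = 0. Lengths are in m, angles in degrees, forces in N, time in s.
With the tool pointing down it reaches from about 0.35 to 0.9 m from the base axis. Payload 7.2 kg.
Tool frame: the origin (TCP) lies between the finger pads; the fingertips stand 14 mm ahead of it and the grasp point (between the pads) lies 5 mm behind it (tcp_to_tips is the distance from the TCP to the fingertips, in m); z points along the fingers, y is the line along which they close (so a half turn about z gives the same grasp; the last joint's range is limited). The gripper opens to 85 mm and grips with 20 to 120 N. Pads are 22 mm wide; open, the fingers measure 114 mm over their backs; the gripper's body (76 mm by 85 mm) begins 54 mm behind the grasp point. The pads swing forward as they close: fully open they stand 13 mm farther back than shut.
Start: joints at [-69.225, 23.554, -0.728, 91.456, 0.321, 64.991, -4.71], TCP at [0.261, 0.568, 0.245] pointing down, gripper open.
Joint ranges: [-169.25, 169.25], [-16.82, 113.86], [-84.01, 82.57], [7.8, 145.47], [-59.2, 239.2], [7.22, 106.19], [-163.78, 163.78]. Speed limits (degrees/s): [136.94, 136.94, 172.46, 172.46, 180, 180, 180].

### API

Orientations are given as a 3x3 rotation matrix whose columns are the frame's x, y, z axes.
In Python, from bench import * gives the robot as it stands.
- The arm moves only by the tool carry_out, never from a script. Its argument "increments" is a list that holds one entry, the list of rows, each a list of 6 numbers: the shift along the tool's x, y, z in mm, then the turn, a rotation vector about the tool's x, y, z in rad. In form: [[[dx, dy, dz, wx, wy, wz], ...]]. A call has exactly 10 rows; each row shifts and turns the commanded pose from where the row before left it, along the tool's axes as they then stand; what a row does not reach is not made up. A row lasts 1/8 s, in which the tool goes at most 62.5 mm and 10.7 degrees, less where a joint would pass 70% of its speed; a pose out of reach is approached as far as the arm can. A call with a gripper value outside its range is refused whole. "gripper" is the opening, from -1 (shut) to 1 (fully open), set as the call begins (left out, the last holds). The fingers move at their own pace and stop on an object; "force" is the grip in N (left out, the last holds). Time passes only in rows, so rows that do not move let the fingers close, or fill a call up. It gives the time, the measured TCP pose, the force, the opening and the grip force at its end, in the units of the state.
- get_obs(): the state, without advancing time (a new reading comes with each control period).
- snapshot(name): name is "side" or "top"; returns (picture, depth): 420x560x3 uint8, blue, green, red; 420x560 float32, m along the optical axis (not along the pixel's ray), 0 where there is no reading.
- camera_info(name): a dict with "camera_matrix" (3x3 intrinsics, pixels), "k1" (the pictures are not rectified: a ray, as slopes to the right and down, at radius r is drawn at 1 + k1 r^2 times it, then the intrinsics apply), "T" (4x4, takes a point from camera to world coordinates). Camera axes: x right, y up, looking along -z (the intrinsics and any distortion apply to the point x, -y, -z); pixel columns grow to the right and rows downward; lengths in m; the calibration is good to about 2 mm. A picture is of the moment at which its call begins. camera_info takes no time and is no camera call.
- sign_off(): hands the job in; it is judged then, once.
The state is a dict: "t": time; "joint_positions": joint angles; "qvel": joint speeds; "effort": joint torques, N m; "tool_pos": TCP position; "ee_rot": TCP orientation; "wrist_force": force on the tool from outside, world axes, zero at the start; "moment": the same for the moment, N m; "finger_gap": finger opening in m; "grip_force": force on a finger pad.
Only numpy, scipy, OpenCV 4.12 (cv2) and the standard library are available. Lean on these libraries where they do the work, as an engineer would, in place of code of your own. Each camera call takes 0.05 s, during which the arm holds its last target. There are 200 camera calls.

### The job

Take the wooden scraper block and sweep all five offcut chips along the measuring plate and off its open end into the catch tray, never touching a chip with the fingers. With the plate cleared, pull the sprung gauge along its track until its tab is level with the size clip, hold it there for half a second, and let it spring back home. Leave the scraper standing on its rubber pad and the loose sole and the jar nearby where they are.

Things in the scene. Friction and masses are not known exactly. Their poses are not given: they have to be found in the camera images.
- station: Fixed sole-measuring station; origin on the bench under the plate's middle, y along the plate, x across, z up. Dark steel plate: top at z = 45 mm, x -80 to 80, y -125 to 145 mm. Rails 12 mm high on it leave x -70 to 70 clear. Heel stop at the +y end: 70 mm wide, 16 mm high, y 129 to 143. Chips' centres start at y -95 to 42, |x| up to 44: the scraper can be lowered behind them at y = 95.
- open_edge (a point): Middle of the plate's open -y end, at the plate's top (station x 0, y -125, z 45 mm): here the plate drops straight into the catch tray. Axes as the station's; sweep along its -y.
- tray_floor (a point): Middle of the catch tray's floor, joined to the plate's open end. Inside the tray measures 152 mm (station x) by 96 mm (station y, -221 to -125); floor 5 mm and side walls 45 mm above the bench. On the station's -x side runs the gauge track, x -130 to -90, top at z = 45 mm, with the spring barrel (top at z = 78 mm) on it at y -225 to -110.
- gauge (a joint): Slide of the sprung gauge along the station's +y: 0 = home (drawn in by its spring), up to 0.115 m pulled out. The spring pulls it home with about 2 N at home and 6 N fully out.
- gauge_tab (a point): On the gauge: the middle of its upright steel tab, 30 mm wide in x, 12 mm thick in y (the station's axes), 82 mm above the bench. The tab reaches 18 mm above this point and 22 mm below it, to a foot block 32 x 30 mm. Nothing as high stands within 45 mm of it. It can be pinched in y from above, or pushed along +y with closed fingers from its -y side (a thin rod runs there, 20 mm lower).
- clip: Size clip: upright dark steel bar 16 x 12 x 58 mm (12 in y), fixed beside the track on its outer (-x) side, axes as the station's; origin at the centre of its foot. It marks the length: the gauge is at the mark when the tab's middle has the same y (in the station's axes) as the clip's middle. It lies 65 to 105 mm from the tab's home.
- scraper: Loose wooden scraper block, about 250 g. Origin at the middle of its underside. Blade block 110 mm long in its x, 24 mm thick in y, 35 mm high; on it a handle 60 mm long in x, 26 mm thick in y, from 32 to 82 mm high. Grasp the handle across its y.
- pad: Fixed rubber pad for the scraper, 160 mm (x) by 85 mm (y), 4 mm thick; origin under its middle. The scraper starts standing on it.
- chip0: Loose chip of hard sole board, strip 34 x 21 x 10 mm, about 11 g, lying on the plate; origin at the middle of its underside.
- chip1: Loose chip of hard sole board, L-shaped piece about 30 x 24 x 10 mm, about 11 g, lying on the plate; origin at the middle of its underside.
- chip2: Loose chip of hard sole board, disc 27 mm across, 11 mm thick, about 11 g, lying on the plate; origin at the middle of its underside.
- chip3: Loose chip of hard sole board, block 26 x 24 x 12 mm, about 11 g, lying on the plate; origin at the middle of its underside.
- chip4: Loose chip of hard sole board, cross-shaped piece 34 x 22 x 10 mm, about 11 g, lying on the plate; origin at the middle of its underside.
- sole: Bystander: loose flat sole 260 x 85 x 8 mm, lying on the bench beyond the station's +x side.
- jar: Bystander: closed jar 60 mm across, 85 mm high.

How it is judged:
By the outcome, as a careful person would: the job done as asked, in the order asked, and still so for the second after the job is handed in, with the robot touching nothing.
It also fails if it takes over 58 s, if anything falls off the work surface, if the arm or the gripper's body presses on something with over 40 N, if the wrist force passes 120 N, or if a joint passes its speed limit or range.

## Working session

There is one attempt and no reset: what is moved stays moved. The work goes in short steps, Python scripts to look and compute and a tool call to move; the robot and the scene stay as the last step left them, time stands still between calls to the robot, and variables do not carry over. Pictures are saved under pics/ and viewed, at most 12 in all, crops included, and the job is handed in when it is done.

Besides the shell and the picture viewer there is one more tool, called after "Call:" as name(argument=value, ...) on one line, values as JSON. carry_out: Moves the arm, as the interface text tells. Its arguments: {"type":"object","properties":{"increments":{"type":"array","items":{"type":"array","items":{"type":"array","items":{"type":"number"}}}},"gripper":{"type":"number"},"force":{"type":"number"}},"required":["increments"]}

```bash
mkdir -p pics; ls
python3 - <<'E'
from bench import *
import cv2,numpy as np
o=get_obs();print(o)
for n in("top","side"):
    p,d=snapshot(n);cv2.imwrite(f"pics/{n}0.png",p);np.save(f"pics/{n}0.npy",d);print(n,camera_info(n))
E
```

```text
pics
{'t': 0.0, 'joint_positions': array([-69.22553313,  23.60073089,  -0.72920262,  91.50419307,
         0.32113429,  64.99023863,  -4.70853925]), 'qvel': array([ 0.02778722, -0.0242379 ,  0.0192506 ,  0.0398552 ,  0.08389476,
        0.02704054, -0.04789998]), 'effort': array([-9.30137394e-04, -6.00624061e+01,  6.82287924e-01, -2.99418086e+01,
        1.39058699e-02,  1.08445832e-02,  2.02688409e-05]), 'tool_pos': array([0.26082049, 0.56745421, 0.24444418]), 'ee_rot': array([[-9.08664597e-01,  4.17526431e-01, -5.73644234e-04],
       [ 4.17526810e-01,  9.08663332e-01, -1.52062310e-03],
       [-1.13650854e-04, -1.62124822e-03, -9.99998679e-01]]), 'wrist_force': array([0.21952317, 0.67052368, 0.48479269]), 'moment': array([-0.01236134, -0.02553937, -0.00295771]), 'grip_force': 0.0, 'finger_gap': 0.08558461181465132}
top {'camera_matrix': array([[510.88633235,   0.        , 281.14161283],
       [  0.        , 510.88633235, 208.89899358],
       [  0.        ,   0.        ,   1.        ]]), 'k1': 0.03001313380325971, 'T': array([[ 0.00285544,  0.99564831, -0.0931466 ,  0.49796444],
       [-0.99993373,  0.00180399, -0.01137041,  0.03335891],
       [-0.0111529 ,  0.0931729 ,  0.99558748,  0.99521875],
       [ 0.        ,  0.        ,  0.        ,  1.        ]])}
side {'camera_matrix': array([[458.38741905,   0.        , 277.45480835],
       [  0.        , 458.38741905, 208.6921389 ],
       [  0.        ,   0.        ,   1.        ]]), 'k1': -0.07459885520018347, 'T': array([[ 0.99983446, -0.00522809, -0.01742766,  0.58877057],
       [-0.01294328,  0.46881476, -0.88320167, -0.69641397],
       [ 0.0127878 ,  0.88328103,  0.46866949,  0.48971418],
       [ 0.        ,  0.        ,  0.        ,  1.        ]])}
```

View pics/top0.png

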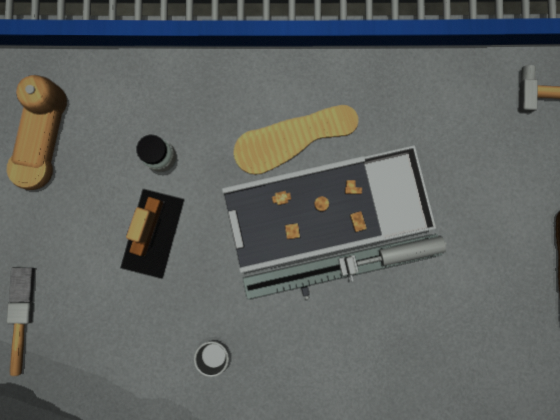

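View pics/side0.png

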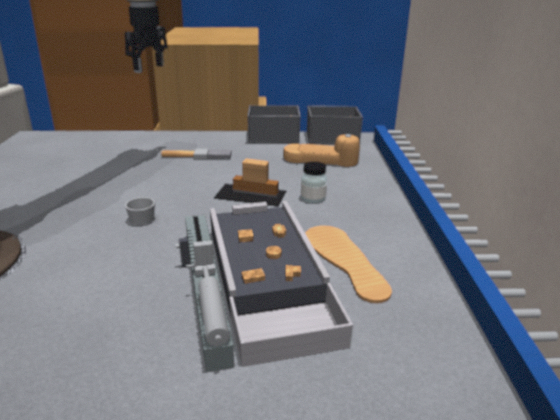

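Top view: the plate is dark (about 225–372 × 155–265), heel stop at (236,228), tray at (400,195), gauge tab near (349,266), clip at (306,292). Scraper sits at (143,227) on the black pad, jar at (155,152). Now an enlarged crop, with undistorted helper.

```bash
cat > h.py <<'E'
from bench import *
import cv2,numpy as np
def cast(n,uv,z):
    c=camera_info(n);K=c["camera_matrix"];T=c["T"]
    q=cv2.undistortPoints(np.float64(uv).reshape(-1,1,2),K,np.array([c["k1"],0,0,0.]))[:,0]
    d=np.c_[q[:,0],-q[:,1],-np.ones(len(q))]@T[:3,:3].T
    o=T[:3,3];return o+d*((z-o[2])/d[:,2])[:,None]
def proj(n,P):
    c=camera_info(n);T=c["T"];p=(np.atleast_2d(P)-T[:3,3])@T[:3,:3]
    p=p*[1,-1,-1];return cv2.projectPoints(p,np.zeros(3),np.zeros(3),c["camera_matrix"],np.array([c["k1"],0,0,0.]))[0][:,0]
E
python3 - <<'E'
from h import *
p=cv2.imread("pics/top0.png");
c=cv2.resize(p[140:305,215:450],None,fx=3.4,fy=3.4,interpolation=cv2.INTER_CUBIC);cv2.imwrite("pics/c1.png",c)
c=cv2.resize(p[180:285,110:195],None,fx=5,fy=5,interpolation=cv2.INTER_CUBIC);cv2.imwrite("pics/c2.png",c)
E
```

```text
(no output)
```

View pics/c1.png

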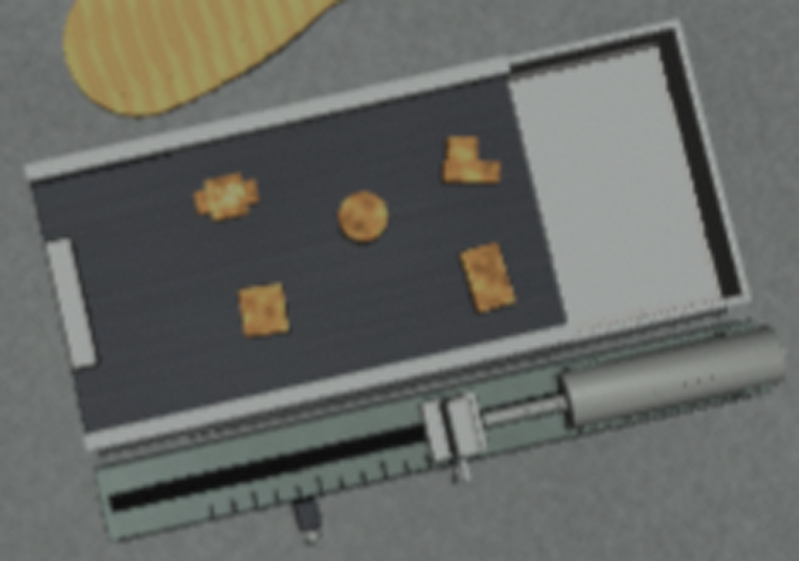

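View pics/c2.png

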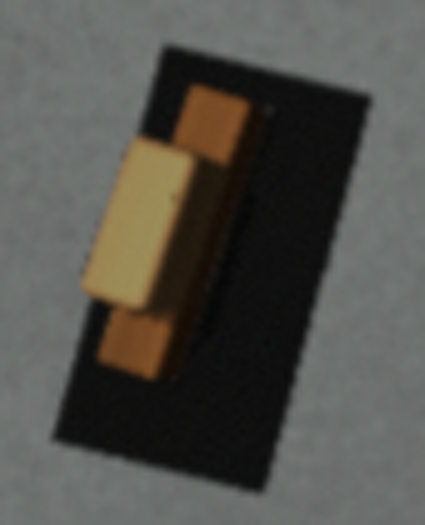

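Crop 1: plate corners (between rails) at about (32,182), (88,432), (567,322), (510,85), clip at (307,515), tab/foot at (425–485, 395–460). Crop 2: handle top corners (140,137), (197,150), (140,310), (82,290); pad corners (165,45), (370,97), (265,490), (55,438).

Run:
```python
from h import *
np.set_printoptions(precision=4,suppress=True)
D=np.load("pics/top0.npy")
f=lambda c,o,s:(np.float64(c)+.5)/s-.5+o
a=cast("top",f([[32,182],[88,432],[567,322],[510,85]],[215,140],3.4),.045)
print(a,np.linalg.norm(np.roll(a,-1,0)-a,axis=1))
hp=cast("top",f([[140,137],[197,150],[140,310],[82,290]],[110,180],5),.086)
print("handle",hp.mean(0),np.linalg.norm(np.roll(hp,-1,0)-hp,axis=1))
pp=cast("top",f([[165,45],[370,97],[265,490],[55,438]],[110,180],5),.004)
print("pad",pp.mean(0),np.linalg.norm(np.roll(pp,-1,0)-pp,axis=1))
bp=cast("top",f([[190,85],[250,98],[160,380],[98,360]],[110,180],5),.039)
print("blade",bp.mean(0),np.linalg.norm(np.roll(bp,-1,0)-bp,axis=1))
e=lambda v:np.degrees(np.arctan2(v[1],v[0]))
print(e(hp[0]-hp[3]),e(hp[1]-hp[2]),e(bp[0]-bp[3]),e(bp[1]-bp[2]),e(pp[0]-pp[3]),e(pp[1]-pp[2]))
# station fit: corners x=+-70,y=145 ; y=-125. order (+x,+145),(-x,145),(-x,-125),(+x,-125)
S=np.array([[.07,.145],[-.07,.145],[-.07,-.125],[.07,-.125]])
A=a[:,:2];cs=S-S.mean(0);ca=A-A.mean(0)
th=np.arctan2((cs[:,0]*ca[:,1]-cs[:,1]*ca[:,0]).sum(),(cs*ca).sum())
R=np.array([[np.cos(th),-np.sin(th)],[np.sin(th),np.cos(th)]]);t=A.mean(0)-R@S.mean(0)
print("station",t,np.degrees(th),"res",A-(S@R.T+t))
np.savez("st.npz",R=R,t=t)
# depth cloud
v,u=np.mgrid[:420,:560];c=camera_info("top")
uv=np.c_[u.ravel(),v.ravel()]
P1=cast("top",uv,0.);o=c["T"][:3,3];ax=-c["T"][:3,2];dr=P1-o;P=o+dr*(D.ravel()/(dr@ax))[:,None]
Q=np.c_[(P[:,:2]-t)@R,P[:,2]]
np.save("Q.npy",Q)
m=(abs(Q[:,0])<.06)&(abs(Q[:,1])<.1);print("plate z",np.median(Q[m,2]))
m=(Q[:,0]>-.14)&(Q[:,0]<-.085)&(Q[:,1]<0.0)&(Q[:,1]>-.105)&(Q[:,2]>.085);print("tab",m.sum(),np.median(Q[m],0),np.percentile(Q[m],[5,95],axis=0))
m=(Q[:,0]<-.132)&(Q[:,0]>-.165)&(abs(Q[:,1])<.1)&(Q[:,2]>.045);print("clip",m.sum(),Q[m].mean(0),np.percentile(Q[m],[5,95],axis=0))
m=(P[:,2]>.075)&(abs(P[:,0]-hp[:,0].mean())<.06)&(abs(P[:,1]-hp[:,1].mean())<.04);print("handle",P[m].mean(0),np.percentile(P[m],[2,98],axis=0))
m=(P[:,2]>.03)&(P[:,1]<hp[0,1]+.03)&(abs(P[:,0]-.63)<.06)&(abs(P[:,1]-.28)<.06);print("jar",P[m].mean(0),np.percentile(P[m],[5,95],axis=0))
```

```text
[[ 0.6163  0.1513  0.045 ]
 [ 0.4794  0.119   0.045 ]
 [ 0.5398 -0.1418  0.045 ]
 [ 0.6706 -0.1124  0.045 ]] [0.1407 0.2677 0.1341 0.2693]
handle [0.5557 0.2998 0.086 ] [0.021  0.0601 0.022  0.0579]
pad [0.5436 0.2945 0.004 ] [0.0832 0.1568 0.0838 0.1576]
blade [0.5555 0.3004 0.039 ] [0.0233 0.1103 0.0245 0.1081]
-19.134488433562716 -18.089575721356088 -16.909197737254143 -16.234566955201686 -13.944539443253044 -13.713851093284813
station [ 0.5787 -0.0057] 12.478372914696367 res [[ 0.0006  0.0004]
 [ 0.0004 -0.0017]
 [ 0.0025  0.0011]
 [-0.0034  0.0002]]
plate z 0.045052956142392464
tab 129 [-0.1077 -0.05    0.0996] [[-0.1212 -0.0559  0.0944]
 [-0.0947 -0.0448  0.102 ]]
clip 68 [-0.1402  0.0294  0.0559] [[-0.1501 -0.0497  0.0462]
 [-0.1327  0.0409  0.0607]]
handle [0.5558 0.3002 0.0849] [[0.5275 0.2834 0.0785]
 [0.5842 0.3178 0.0888]]
jar [0.6424 0.2811 0.0654] [[0.5736 0.2566 0.0359]
 [0.6881 0.3021 0.0871]]
```

Run:
```python
from h import *
np.set_printoptions(precision=4,suppress=True)
z=np.load("st.npz");R,t=z["R"],z["t"];Q=np.load("Q.npy");p=cv2.imread("pics/top0.png")
W=np.c_[Q[:,:2]@R.T+t,Q[:,2]]
rr=lambda P:cv2.minAreaRect(np.float32(P[:,:2]*1000))
for s in(1,-1):
    m=(abs(Q[:,0]-s*.075)<.012)&(abs(Q[:,1])<.12)&(Q[:,2]>.053)&(Q[:,2]<.063)
    w=W[m,:2];l=cv2.fitLine(np.float32(w),cv2.DIST_HUBER,0,.01,.01).ravel();a=np.degrees(np.arctan2(-l[0]*np.sign(l[1]),abs(l[1])));print("rail",s,m.sum(),a,np.median(Q[m],0),(l[2:]-t)@R)
# dark plate mask
roi=(abs(Q[:,0])<.078)&(Q[:,1]>-.135)&(Q[:,1]<.155)
g=p.reshape(-1,3).max(1)
m=roi&(g<85);mm=m.reshape(420,560).astype(np.uint8)
hsv=cv2.cvtColor(p,cv2.COLOR_BGR2HSV)
# per-row edges in station frame: y extents for x strips on plane z=45
uv=np.argwhere(mm)[:,::-1];C=cast("top",uv,.045);c=(C[:,:2]-t)@R
for x in np.arange(-.055,.06,.0157):
    k=abs(c[:,0]-x)<.004;print("x",round(x,3),"y",np.percentile(c[k,1],[.5,99.5]))
for y in np.arange(-.11,.12,.04):
    k=abs(c[:,1]-y)<.004;print("y",round(y,3),"x",np.percentile(c[k,0],[.5,99.5]))
# chips
o=((hsv[...,1]>90)&(hsv[...,2]>90)).astype(np.uint8)
n,l,st,ce=cv2.connectedComponentsWithStats(o)
for i in range(1,n):
    if st[i,4]>30:
        q=(cast("top",[ce[i]],.055)[0,:2]-t)@R
        print("blob",ce[i],st[i,4],q,cast("top",[ce[i]],.055)[0,:2])
m=(Q[:,0]<-.132)&(Q[:,0]>-.165)&(Q[:,1]>.01)&(Q[:,1]<.07)&(Q[:,2]>.03);print("clip",Q[m][:80],p.reshape(-1,3)[m][:,1][:40])
```

```text
rail 1 654 13.011528 [0.0763 0.0007 0.0567] [0.0762 0.0005]
rail -1 640 13.003455 [-0.0734  0.0009  0.0568] [-0.0734  0.0001]
x -0.055 y [-0.1214  0.1434]
x -0.039 y [-0.1217  0.1442]
x -0.024 y [-0.1218  0.2416]
x -0.008 y [-0.1214  0.1292]
x 0.008 y [-0.1222  0.1295]
x 0.023 y [-0.1217  0.131 ]
x 0.039 y [-0.1215  0.1451]
x 0.055 y [-0.1211  0.1443]
y -0.11 x [-0.0662  0.1938]
y -0.07 x [-0.0665  0.0723]
y -0.03 x [-0.0673  0.0726]
y 0.01 x [-0.0676  0.0717]
y 0.05 x [-0.068   0.2846]
y 0.09 x [-0.068   0.1734]
blob [278.9138  26.6556] 8256 [ 0.3594 -0.0232] [0.9346 0.0493]
blob [32.4953 91.0622] 739 [0.336 0.457] [0.808 0.513]
blob [548.6114  90.6638] 229 [ 0.127 -0.486] [ 0.8077 -0.4528]
blob [290.6506 137.8757] 4222 [0.1444 0.0012] [0.7195 0.0267]
blob [ 30.0536 148.9928] 2483 [0.2278 0.4806] [0.6973 0.5128]
blob [352.4128 187.3488] 172 [ 0.0287 -0.0904] [ 0.6262 -0.0878]
blob [280.9535 197.5   ] 172 [0.0386 0.0429] [0.6071 0.0445]
blob [139.9153 224.3552] 732 [0.0457 0.3077] [0.5568 0.3046]
blob [321.3313 203.1928] 166 [ 0.0123 -0.0278] [ 0.5967 -0.0302]
blob [357.9535 221.0419
[... 1351 characters left out ...]
  0.0595]
 [-0.1432  0.0362  0.0609]
 [-0.144   0.0343  0.0547]
 [-0.1441  0.0326  0.0586]
 [-0.1445  0.0308  0.0588]
 [-0.1444  0.0401  0.0577]
 [-0.1449  0.0382  0.056 ]
 [-0.1452  0.0365  0.0566]
 [-0.1465  0.0345  0.0459]
 [-0.1465  0.0328  0.0501]
 [-0.1475  0.0385  0.0458]
 [-0.1474  0.0368  0.0519]
 [-0.1483  0.0349  0.0459]
 [-0.1485  0.0331  0.0473]
 [-0.1493  0.0388  0.0456]
 [-0.1494  0.0371  0.0485]
 [-0.1498  0.0353  0.0488]
 [-0.1503  0.0335  0.0468]
 [-0.151   0.0316  0.0438]
 [-0.1508  0.0393  0.0479]
 [-0.1511  0.0375  0.0497]
 [-0.1516  0.0357  0.0482]] [93 56 58 59 63 83 53 64 63 64 63 63 78 49 62 64 64 64 60 71 53 60 64 64
 63 59 63 58 64 64 63 61 64 85 55 63 64 61 60 62]
```

```bash
cat >> h.py <<'E'
np.set_printoptions(precision=4,suppress=True)
z_=np.load("st.npz");YAW=np.radians(13.0);SR=np.array([[np.cos(YAW),-np.sin(YAW)],[np.sin(YAW),np.cos(YAW)]])
ST=z_["t"]+z_["R"]@[.0014,.001]
def sta(x,y,z):return np.r_[ST+SR@[x,y],z]
def w2s(P):return (np.atleast_2d(P)[:,:2]-ST)@SR
def goal(p,yaw):
    """turn (rad, about tool z) first, tilt fix, then total shift in mm in the goal's tool axes; yaw = world yaw of tool y"""
    o=get_obs();R=o["ee_rot"];a=np.radians(yaw);y=np.array([np.cos(a),np.sin(a),0]);zz=np.array([0,0,-1.]);G=np.c_[np.cross(y,zz),y,zz]
    r=cv2.Rodrigues(R.T@G)[0].ravel();print("t",o["t"],"pos",o["tool_pos"],"turn",r,"shift mm",G.T@(np.asarray(p)-o["tool_pos"])*1000,"F",o["wrist_force"],"gap",o["finger_gap"],o["grip_force"])
E
python3 - <<'E'
from h import *
print(ST,sta(0,.095,.13)); goal([.5557,.3001,.160],73.2)
E
```

```text
[ 0.5798 -0.0044] [0.5585 0.0881 0.13  ]
t 0.1 pos [0.2608 0.5675 0.2445] turn [-0.0015  0.     -0.1375] shift mm [-359.5593 -170.7679   84.5165] F [ 0.4601 -0.3743 -0.0384] gap 0.0852552384456604 0.0
```

Call:
carry_out(increments=[[[0,0,0,0,0,-0.1375],[-25,-12,5,0,0,0],[-45,-21,10,0,0,0],[-50,-24,12,0,0,0],[-55,-26,13,0,0,0],[-55,-26,13,0,0,0],[-55,-26,13,0,0,0],[-45,-22,11,0,0,0],[-29.5,-13.8,7.5,0,0,0],[0,0,0,0,0,0]]], gripper=1, force=40)

```text
t: 1.35
tool_pos: [0.5576, 0.2967, 0.1595]
ee_rot: [[-0.956, 0.294, -0.001], [0.294, 0.956, -0.003], [-0.0, -0.003, -1.0]]
wrist_force: [-0.8, 0.3, 0.1]
finger_gap: 0.0853
grip_force: 0.0
```

Run:
```python
from h import *
goal([.5557,.3001,.061],73.2)
```

```text
t 1.35 pos [0.5576 0.2967 0.1595] turn [-0.0026  0.     -0.0054] shift mm [ 2.7552  2.6718 98.5185] F [-0.8228  0.3371  0.1244] gap 0.08525365377480643 0.0
```

Call:
carry_out(increments=[[[2.7,2.7,0,0,0,-0.005],[0,0,10,0,0,0],[0,0,17,0,0,0],[0,0,20,0,0,0],[0,0,20,0,0,0],[0,0,15,0,0,0],[0,0,10,0,0,0],[0,0,6.5,0,0,0],[0,0,0,0,0,0],[0,0,0,0,0,0]]])

```text
t: 2.6
tool_pos: [0.5544, 0.304, 0.0629]
ee_rot: [[-0.959, 0.284, 0.001], [0.284, 0.959, 0.001], [-0.001, 0.001, -1.0]]
wrist_force: [0.6, 0.5, 0.6]
finger_gap: 0.0855
grip_force: 0.0
```

Call:
carry_out(increments=[[[0,0,0,0,0,0],[0,0,0,0,0,0],[0,0,0,0,0,0],[0,0,0,0,0,0],[0,0,0,0,0,0],[0,0,0,0,0,0],[0,0,0,0,0,0],[0,0,0,0,0,0],[0,0,0,0,0,0],[0,0,0,0,0,0]]], gripper=-1, force=60)

```text
t: 3.85
tool_pos: [0.554, 0.3038, 0.0624]
ee_rot: [[-0.959, 0.284, 0.0], [0.284, 0.959, -0.0], [-0.0, -0.0, -1.0]]
wrist_force: [-1.1, -1.6, 2.5]
finger_gap: 0.0252
grip_force: 64.1
```

Run:
```python
from h import *
goal([.5557,.3001,.150],73.2)
goal(sta(0,.095,.150),103)
```

```text
t 3.85 pos [0.554  0.3038 0.0624] turn [-0.0001  0.      0.0049] shift mm [ -2.6995  -2.9986 -87.6332] F [-1.0801 -1.6173  2.4997] gap 0.025155623085985047 64.08751845359802
t 3.85 pos [0.554  0.3038 0.0624] turn [-0.0001  0.     -0.5152] shift mm [  44.1352 -211.1006  -87.6332] F [-1.0801 -1.6173  2.4997] gap 0.025155623085985047 64.08751845359802
```

Call:
carry_out(increments=[[[0,0,-12,0,0,0],[0,0,-25,0,0,0],[0,0,-28,0,0,0],[0,0,-23,0,0,-0.05],[0,0,0,0,0,-0.1],[0,0,0,0,0,-0.12],[0,0,0,0,0,-0.12],[0,0,0,0,0,-0.085],[0,0,0,0,0,-0.04],[0,0,0,0,0,0]]])

```text
t: 5.1
tool_pos: [0.554, 0.3038, 0.1504]
ee_rot: [[-0.975, -0.224, -0.0], [-0.224, 0.975, 0.0], [-0.0, 0.0, -1.0]]
wrist_force: [0.3, 0.2, -2.7]
finger_gap: 0.0249
grip_force: 63.5
```

Call:
carry_out(increments=[[[3,-11,0,0,0,0],[5,-25,0,0,0,0],[7,-35,0,0,0,0],[7,-40,0,0,0,0],[7,-40,0,0,0,0],[7,-30,0,0,0,0],[5,-20,0,0,0,0],[3,-10,0,0,0,0],[0,0,0,0,0,0],[0,0,0,0,0,0]]])

```text
t: 6.35
tool_pos: [0.5585, 0.0898, 0.1503]
ee_rot: [[-0.974, -0.226, 0.0], [-0.226, 0.974, 0.001], [-0.0, 0.001, -1.0]]
wrist_force: [0.2, 0.5, -2.1]
finger_gap: 0.0255
grip_force: 63.4
```

Run:
```python
from h import *
p,d=snapshot("top");cv2.imwrite("pics/t1.png",cv2.resize(p[130:280,190:440],None,fx=3,fy=3));p,d=snapshot("side");cv2.imwrite("pics/s1.png",p)
goal(sta(0,.095,.1045),103)
```

```text
t 6.45 pos [0.5584 0.0897 0.1502] turn [0.0005 0.0001 0.0018] shift mm [ 0.3459 -1.5707 45.7196] F [-0.2343  0.1339 -3.1893] gap 0.025399578417010484 63.436503410339355
```

View pics/t1.png

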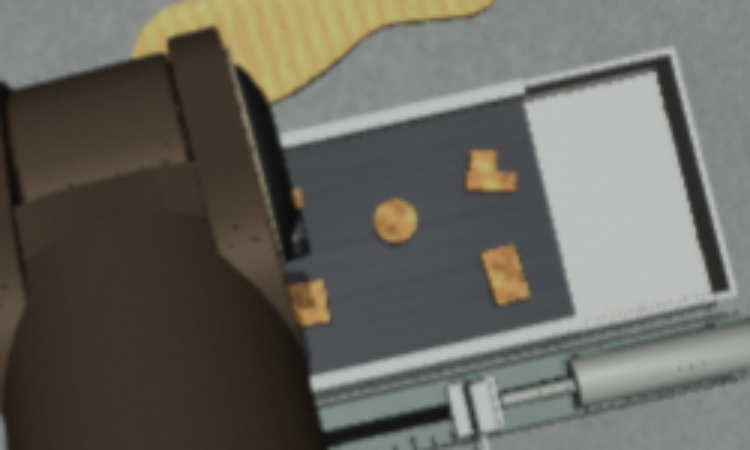

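Top crop shows all five chips ahead of the arm at the plate's open side, tray clear. Lower and sweep.

Call:
carry_out(increments=[[[0,0,10,0,0,0],[0,-1.5,15,0,0,0],[0,0,12,0,0,0],[0,0,6,0,0,0],[0,0,2,0,0,0],[0,0,0,0,0,0],[0,-4,0,0,0,0],[0,-7,0,0,0,0],[0,-9,0,0,0,0],[0,-9,0,0,0,0]]])

```text
t: 7.7
tool_pos: [0.5656, 0.0577, 0.1054]
ee_rot: [[-0.975, -0.224, 0.0], [-0.224, 0.975, -0.0], [-0.0, -0.0, -1.0]]
wrist_force: [0.3, -0.5, -2.3]
finger_gap: 0.0256
grip_force: 63.4
```

Run:
```python
from h import *
p,d=snapshot("side");cv2.imwrite("pics/s2.png",cv2.resize(p[150:380,150:370],None,fx=2.6,fy=2.6))
goal(sta(0,-.127,.1045),103)
```

```text
t 7.75 pos [0.5659 0.056  0.1054] turn [-0.0011  0.0002 -0.0022] shift mm [   0.0436 -189.0624    0.8974] F [-0.1934 -1.4868 -2.8276] gap 0.025078494488075847 63.43642473220825
```

View pics/s2.png

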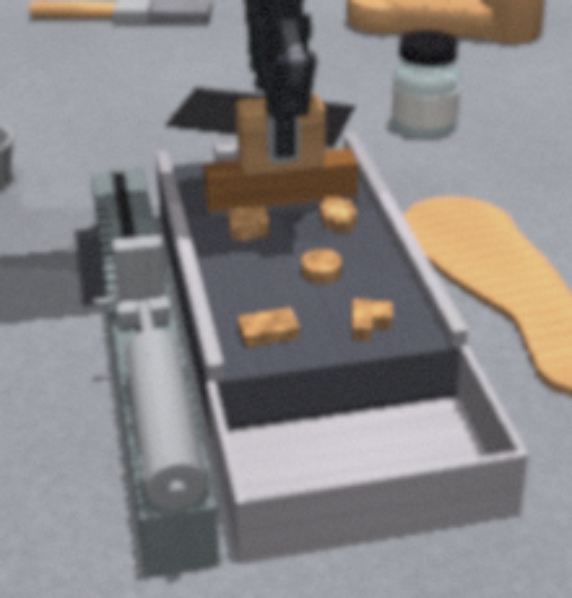

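Side crop: the blade is level on the plate at (280,185), square behind all five chips. Continue the sweep.

Call:
carry_out(increments=[[[0,-9,0.5,0,0,0],[0,-10,0,0,0,0],[0,-10,0,0,0,0],[0,-10,0,0,0,0],[0,-10,0,0,0,0],[0,-10,0,0,0,0],[0,-10,0,0,0,0],[0,-10,0,0,0,0],[0,-10,0,0,0,0],[0,-10,0,0,0,0]]])

```text
t: 9.0
tool_pos: [0.5878, -0.0385, 0.1048]
ee_rot: [[-0.974, -0.225, 0.0], [-0.225, 0.974, 0.0], [-0.0, 0.0, -1.0]]
wrist_force: [-1.0, 0.5, -1.9]
finger_gap: 0.0253
grip_force: 63.4
```

Run:
```python
from h import *
p,d=snapshot("side");cv2.imwrite("pics/s3.png",cv2.resize(p[150:380,150:370],None,fx=2.6,fy=2.6))
goal(sta(0,-.127,.1045),103)
```

```text
t 9.05 pos [ 0.588  -0.0403  0.1048] turn [-0.0011  0.0001 -0.0017] shift mm [ -0.0847 -90.1904   0.3073] F [ 0.4047 -0.045  -2.6579] gap 0.025459396816395922 63.40892314910889
```

View pics/s3.png

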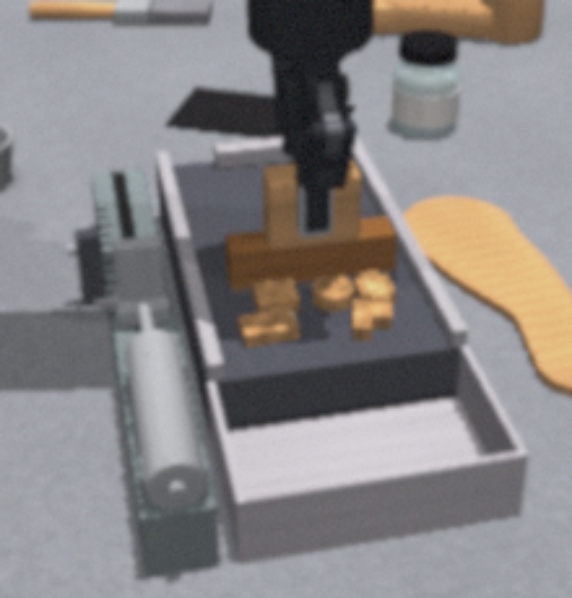

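Side crop: all chips gathered in front of the blade (240–395, 280–335), within its width. Push on over the edge.

Call:
carry_out(increments=[[[-1,-9,0,0,0,0],[-1,-10,0,0,0,0],[0,-10,0,0,0,0],[0,-10,0,0,0,0],[0,-10,0,0,0,0],[0,-10,0,0,0,0],[0,-10,0,0,0,0],[0,-10,0,0,0,0],[0,-9,0,0,0,0],[0,-5,0,0,0,0]]])

```text
t: 10.3
tool_pos: [0.6106, -0.1289, 0.1047]
ee_rot: [[-0.975, -0.224, -0.0], [-0.224, 0.975, -0.0], [0.0, -0.0, -1.0]]
wrist_force: [-0.2, 0.7, -2.2]
finger_gap: 0.0252
grip_force: 63.5
```

Run:
```python
from h import *
p,d=snapshot("side");cv2.imwrite("pics/s4.png",cv2.resize(p[150:380,150:370],None,fx=2.6,fy=2.6))
goal(sta(0,-.127,.1045),103)
```

```text
t 10.35 pos [ 0.6106 -0.1294  0.1047] turn [-0.0006 -0.0001 -0.0012] shift mm [1.8643 1.7036 0.2387] F [-0.313  -1.3115 -2.2538] gap 0.025490100810163542 63.50728511810303
```

View pics/s4.png

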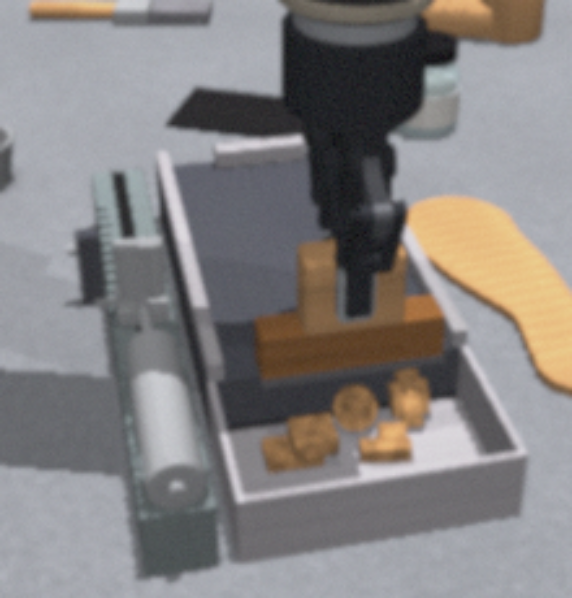

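Side crop: all five chips are in the tray (265–430, 370–470), plate clear behind the blade. Lift and return the scraper to its pad.

Call:
carry_out(increments=[[[0,0,-8,0,0,0],[0,0,-18,0,0,0],[0,3,-14,0,0,0],[-1,15,-6,0,0,0],[-2,30,0,0,0,0],[-4,42,0,0,0,0],[-5,45,0,0,0,0],[-6,45,0,0,0,0],[-6,45,0,0,0,0],[-6,45,0,0,0,0]]])

```text
t: 11.6
tool_pos: [0.578, 0.1446, 0.1511]
ee_rot: [[-0.974, -0.226, 0.0], [-0.226, 0.974, 0.001], [-0.0, 0.0, -1.0]]
wrist_force: [0.8, 0.3, -3.3]
finger_gap: 0.0253
grip_force: 63.4
```

Run:
```python
from h import *
goal([.552,.300,.150],103);goal([.552,.300,.0625],75)
```

```text
t 11.6 pos [0.578  0.1446 0.1511] turn [0.0005 0.0002 0.0009] shift mm [ -9.6159 157.3008   1.1476] F [ 0.8126  0.2782 -3.3349] gap 0.025329284151309334 63.39353799819946
t 11.6 pos [0.578  0.1446 0.1511] turn [0.0005 0.0001 0.4896] shift mm [ 65.3579 143.4028  88.6476] F [ 0.8126  0.2782 -3.3349] gap 0.025329284151309334 63.39353799819946
```

Call:
carry_out(increments=[[[-3,45,0,0,0,0],[-3,42,0,0,0,0],[-2,35,0,0,0,0.04],[-1,22,0,0,0,0.08],[0,10,0,0,0,0.1],[0,3,0,0,0,0.11],[0,0,0,0,0,0.1],[0,0,0,0,0,0.06],[0,0,0,0,0,0],[0,0,0,0,0,0]]])

```text
t: 12.85
tool_pos: [0.5547, 0.2978, 0.1509]
ee_rot: [[-0.966, 0.258, -0.0], [0.258, 0.966, 0.0], [0.0, 0.0, -1.0]]
wrist_force: [0.5, 0.1, -1.8]
finger_gap: 0.0252
grip_force: 63.4
```

Run:
```python
from h import *
goal([.552,.300,.0625],75)
```

```text
t 12.85 pos [0.5547 0.2978 0.1509] turn [ 0.0002 -0.0002  0.0006] shift mm [ 3.1325  1.3894 88.424 ] F [ 0.5105  0.0596 -1.8021] gap 0.02521563735312793 63.40202450752258
```

Call:
carry_out(increments=[[[1,0,12,0,0,0],[2,1,22,0,0,0],[0,0,22,0,0,0],[0,0,15,0,0,0],[0,0,9,0,0,0],[0,0,4,0,0,0],[0,0,2,0,0,0],[0,0,1.5,0,0,0],[0,0,0.8,0,0,0],[0,0,0,0,0,0]]])

```text
t: 14.1
tool_pos: [0.5527, 0.2991, 0.0627]
ee_rot: [[-0.966, 0.26, 0.0], [0.26, 0.966, 0.0], [-0.0, 0.0, -1.0]]
wrist_force: [-0.2, 0.0, -2.9]
finger_gap: 0.0253
grip_force: 63.4
```

Run:
```python
from h import *
goal([.552,.300,.0625],75)
```

```text
t 14.1 pos [0.5527 0.2991 0.0627] turn [ 0.0003  0.0002 -0.0015] shift mm [0.8833 0.7294 0.2136] F [-0.2302  0.0306 -2.8972] gap 0.025288286162404118 63.43693971633911
```

Call:
carry_out(increments=[[[0,0,0.6,0,0,0],[0,0,0.4,0,0,0],[0,0,0,0,0,0],[0,0,0,0,0,0],[0,0,0,0,0,0],[0,0,0,0,0,0],[0,0,0,0,0,0],[0,0,0,0,0,0],[0,0,0,0,0,0],[0,0,0,0,0,0]]])

```text
t: 15.35
tool_pos: [0.5527, 0.2991, 0.0624]
ee_rot: [[-0.966, 0.26, 0.0], [0.26, 0.966, 0.0], [-0.0, 0.0, -1.0]]
wrist_force: [-2.0, -1.1, 5.8]
finger_gap: 0.0253
grip_force: 64.5
```

Call:
carry_out(increments=[[[0,0,0,0,0,0],[0,0,0,0,0,0],[0,0,0,0,0,0],[0,0,0,0,0,0],[0,0,-10,0,0,0],[0,0,-25,0,0,0],[0,0,-30,0,0,0],[0,0,-30,0,0,0],[0,0,-15,0,0,0],[0,0,0,0,0,0]]], gripper=1)

```text
t: 16.6
tool_pos: [0.5531, 0.2993, 0.1727]
ee_rot: [[-0.966, 0.26, 0.002], [0.26, 0.966, 0.001], [-0.002, 0.002, -1.0]]
wrist_force: [0.4, -0.3, -0.7]
finger_gap: 0.0856
grip_force: 0.0
```

Run:
```python
from h import *
p,d=snapshot("side");cv2.imwrite("pics/s5.png",cv2.resize(p[130:380,150:400],None,fx=2.3,fy=2.3))
z=np.load("st.npz");Q=np.load("Q.npy");W=np.c_[Q[:,:2]@z["R"].T+z["t"],Q[:,2]];S=np.c_[w2s(W),Q[:,2]]
g=cv2.imread("pics/top0.png").reshape(-1,3).max(1)
def box(n,m):
    print(n,m.sum(),"mean",S[m].mean(0),"y",np.percentile(S[m,1],[2,50,98]),"x",np.percentile(S[m,0],[2,98]))
box("tab",(S[:,0]>-.14)&(S[:,0]<-.085)&(abs(S[:,1]+.05)<.04)&(S[:,2]>.092))
box("clip",(S[:,0]<-.132)&(S[:,0]>-.153)&(abs(S[:,1]-.036)<.012)&(S[:,2]>.052))
# pixel-plane method: cast all pixels to the top planes and print brightness profile along y
uv=np.argwhere(np.ones((420,560)))[:,::-1]
for n,h,x0,hw,yc in(("tab",.1,-.109,.009,-.051),("clip",.058,-.141,.004,.035)):
    C=w2s(cast("top",uv,h));k=abs(C[:,0]-x0)<hw
    print(n,[(int(b*1000),int(g[k&(abs(C[:,1]-b)<.001)].mean())) for b in np.arange(yc-.024,yc+.024,.002)])
tab=(-.109,-.051)
goal(sta(*tab,.16),103)
```

```text
tab 124 mean [-0.1096 -0.0503  0.0994] y [-0.0562 -0.0502 -0.0446] x [-0.1237 -0.0953]
clip 54 mean [-0.1391  0.036   0.0577] y [0.0303 0.0361 0.0417] x [-0.1459 -0.1324]
tab [(-75, 104), (-73, 108), (-71, 107), (-68, 104), (-66, 107), (-64, 102), (-62, 101), (-60, 98), (-58, 126), (-56, 143), (-54, 142), (-52, 155), (-50, 159), (-48, 160), (-46, 156), (-44, 121), (-42, 59), (-40, 72), (-38, 139), (-36, 158), (-34, 160), (-32, 147), (-30, 89), (-28, 57)]
clip [(11, 113), (13, 112), (15, 112), (17, 112), (19, 113), (21, 112), (23, 111), (25, 112), (27, 112), (29, 103), (31, 76), (33, 63), (35, 64), (37, 65), (39, 67), (41, 60), (43, 71), (45, 99), (47, 114), (49, 116), (51, 116), (53, 116), (55, 115), (57, 115)]
t 16.65 pos [0.5525 0.2989 0.1714] turn [ 0.0002  0.0001 -0.4902] shift mm [ 150.5852 -352.7534   11.3788] F [-0.1299 -0.7791 -0.6602] gap 0.0850575469432556 0.0
```

View pics/s5.png

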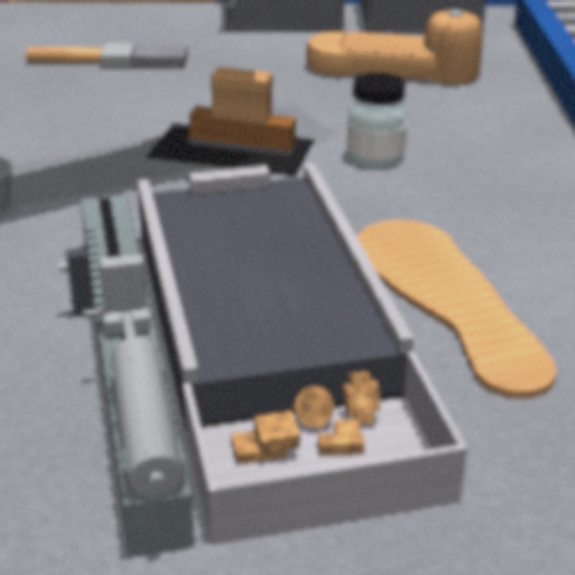

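Side crop: scraper stands on its pad at (240,110), plate empty, five chips in the tray (235–380, 370–460), gauge home. Now to the tab.

Call:
carry_out(increments=[[[0,0,0,0,0,-0.07],[0,0,0,0,0,-0.13],[0,0,0,0,0,-0.14],[0,0,0,0,0,-0.1],[0,0,0,0,0,-0.05],[8,-20,0,0,0,0],[17,-40,0,0,0,0],[20,-46,0,0,0,0],[20,-46,0,0,0,0],[20,-46,0,0,0,0]]])

```text
t: 17.9
tool_pos: [0.5128, 0.0837, 0.1708]
ee_rot: [[-0.975, -0.222, -0.001], [-0.222, 0.975, -0.001], [0.001, -0.001, -1.0]]
wrist_force: [0.2, -0.7, -0.2]
finger_gap: 0.0855
grip_force: 0.0
```

Call:
carry_out(increments=[[[20,-46,0,0,0,0],[18,-44,0,0,0,0],[14,-34,3,0,0,0],[9,-20,5,0,0,0],[5,-10,3,0,0,0],[0,0,0,0,0,0],[0,0,0,0,0,0],[0,0,0,0,0,0],[0,0,0,0,0,0],[0,0,0,0,0,0]]])

```text
t: 19.15
tool_pos: [0.4847, -0.0776, 0.1605]
ee_rot: [[-0.974, -0.225, 0.0], [-0.225, 0.974, 0.0], [-0.0, 0.0, -1.0]]
wrist_force: [0.1, -0.8, -0.0]
finger_gap: 0.0852
grip_force: 0.0
```

Run:
```python
from h import *
goal(sta(-.1095,-.0503,.088),103)
```

```text
t 19.15 pos [ 0.4847 -0.0776  0.1605] turn [0.     0.0001 0.0004] shift mm [ 0.291  -0.389  72.5093] F [ 0.0804 -0.7733 -0.0066] gap 0.08520313132993099 0.0
```

Call:
carry_out(increments=[[[0,0,6,0,0,0],[0,0,13,0,0,0],[0,0,16,0,0,0],[0,0,15,0,0,0],[0,0,11,0,0,0],[0,0,7,0,0,0],[0,0,4,0,0,0],[0,0,0,0,0,0],[0,0,0,0,0,0],[0,0,0,0,0,0]]])

```text
t: 20.4
tool_pos: [0.4848, -0.078, 0.0888]
ee_rot: [[-0.974, -0.225, 0.001], [-0.225, 0.974, -0.0], [-0.001, -0.0, -1.0]]
wrist_force: [0.7, 0.5, -0.6]
finger_gap: 0.0856
grip_force: 0.0
```

Call:
carry_out(increments=[[[0,0,0,0,0,0],[0,0,0,0,0,0],[0,0,0,0,0,0],[0,0,0,0,0,0],[0,0,0,0,0,0],[0,0,0,0,0,0],[0,0,0,0,0,0],[0,0,0,0,0,0],[0,0,0,0,0,0],[0,0,0,0,0,0]]], gripper=-1, force=40)

```text
t: 21.65
tool_pos: [0.4846, -0.0781, 0.0886]
ee_rot: [[-0.974, -0.225, 0.0], [-0.225, 0.974, -0.0], [-0.0, -0.0, -1.0]]
wrist_force: [-0.3, -2.4, 4.0]
finger_gap: 0.0113
grip_force: 41.0
```

Run:
```python
from h import *
o=get_obs();print("station pos",w2s(o["tool_pos"]))
goal(sta(-.1095,.036,.088),103)
```

```text
station pos [[-0.1094 -0.0503]]
t 21.65 pos [ 0.4846 -0.0781  0.0886] turn [-0.0001  0.0001 -0.0003] shift mm [ 0.1436 86.3263  0.5701] F [-0.3179 -2.4396  3.9876] gap 0.011263589676843265 40.97593009471893
```

Call:
carry_out(increments=[[[0,3,0,0,0,0],[0,8,0,0,0,0],[0,13,0,0,0,0],[0,16,0,0,0,0],[0,16,0,0,0,0],[0,13,0,0,0,0],[0,9,0,0,0,0],[0,6,0,0,0,0],[0,2.3,0,0,0,0],[0,0,0,0,0,0]]])

```text
t: 22.9
tool_pos: [0.4649, 0.007, 0.0886]
ee_rot: [[-0.974, -0.226, -0.0], [-0.226, 0.974, 0.0], [-0.0, 0.0, -1.0]]
wrist_force: [0.3, -4.2, 6.7]
finger_gap: 0.0113
grip_force: 41.2
```

Run:
```python
from h import *
o=get_obs();print("station pos",w2s(o["tool_pos"]))
goal(sta(-.1095,.036,.088),103)
p,D=snapshot("top");q,_=snapshot("side")
a=cv2.resize(p[235:310,255:375],None,fx=5,fy=5,interpolation=cv2.INTER_CUBIC)
b=cv2.resize(q[200:320,160:240],(250,375),interpolation=cv2.INTER_CUBIC);b=np.vstack([b,np.zeros((0,250,3),np.uint8)])
b=cv2.resize(b,(190,375));cv2.imwrite("pics/g.png",np.hstack([a,b]))
c=camera_info("top");uv=np.argwhere(np.ones((420,560)))[:,::-1];P1=cast("top",uv,0.);o=c["T"][:3,3];ax=-c["T"][:3,2];dr=P1-o;P=o+dr*(D.ravel()/(dr@ax))[:,None];S=np.c_[w2s(P),P[:,2]]
for n,m in(("tab",(S[:,0]>-.127)&(S[:,0]<-.09)&(abs(S[:,1]-.036)<.03)&(S[:,2]>.09)&(S[:,2]<.103)),("clip",(S[:,0]<-.132)&(S[:,0]>-.153)&(abs(S[:,1]-.036)<.012)&(S[:,2]>.052)&(S[:,2]<.066))):
    print(n,m.sum(),S[m].mean(0) if m.any() else 0,np.percentile(S[m],[2,98],axis=0) if m.any() else 0)
```

```text
station pos [[-0.1094  0.037 ]]
t 22.9 pos [0.4649 0.007  0.0886] turn [0.0001 0.     0.0007] shift mm [ 0.1179 -0.9994  0.5547] F [ 0.3361 -4.2121  6.7007] gap 0.011286205489763657 41.17542207241058
tab 0 0 0
clip 0 0 0
```

View pics/g.png

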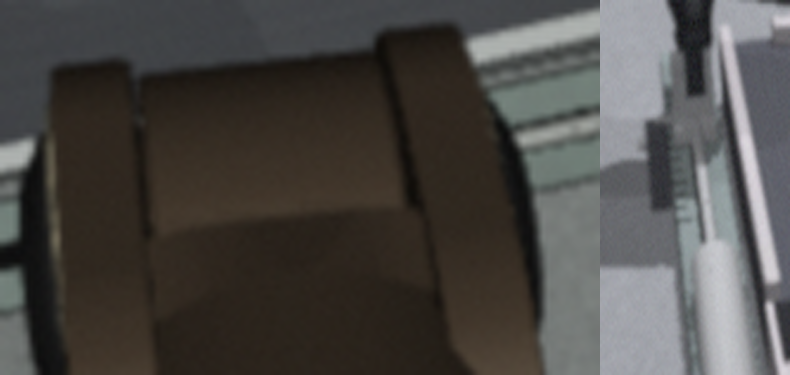

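Picture: the arm hides the tab from above; the side view shows the tab at (690,100) beside the clip at (658,160). I'll compare their −y faces (both 12 mm thick) in the side depth.

Run:
```python
from h import *
c=camera_info("side");uv=np.argwhere(np.ones((420,560)))[:,::-1];P1=cast("side",uv,0.);o=c["T"][:3,3];ax=-c["T"][:3,2];dr=P1-o
for i in range(3):
    p,D=snapshot("side");P=o+dr*(D.ravel()/(dr@ax))[:,None];S=np.c_[w2s(P),P[:,2]];d0=np.load("pics/side0.npy")
    ob=get_obs();print("pos",w2s(ob["tool_pos"]))
    def face(n,m):
        m=m&(D.ravel()>0);k=S[m];print(n,m.sum(),"y med",np.median(k[:,1]),k[:,1].std(),np.median(k[:,2]),"x",np.percentile(k[:,0],[5,95]))
    face("tab",(S[:,0]>-.122)&(S[:,0]<-.096)&(S[:,1]>.015)&(S[:,1]<.055)&(S[:,2]>.066)&(S[:,2]<.094))
    face("clip",(S[:,0]<-.136)&(S[:,0]>-.148)&(S[:,1]>.015)&(S[:,1]<.055)&(S[:,2]>.012)&(S[:,2]<.052))
P=o+dr*(d0.ravel()/(dr@ax))[:,None];S=np.c_[w2s(P),P[:,2]];D=d0
face("tab home",(S[:,0]>-.122)&(S[:,0]<-.096)&(S[:,1]>-.075)&(S[:,1]<-.03)&(S[:,2]>.066)&(S[:,2]<.094))
face("clip",(S[:,0]<-.136)&(S[:,0]>-.148)&(S[:,1]>.015)&(S[:,1]<.055)&(S[:,2]>.012)&(S[:,2]<.052))
```

```text
pos [[-0.1094  0.0368]]
tab 164 y med 0.02490836645957411 0.005174343860097733 0.08038788768411431 x [-0.1209 -0.098 ]
clip 127 y med 0.02993751403058312 0.00121936411599004 0.03197138665348287 x [-0.1474 -0.1367]
pos [[-0.1094  0.0368]]
tab 164 y med 0.02464047474227113 0.0052368645577846595 0.08101091107250841 x [-0.1208 -0.098 ]
clip 128 y med 0.029997894757036774 0.001251136506004761 0.032858186443602416 x [-0.1474 -0.1366]
pos [[-0.1094  0.0368]]
tab 163 y med 0.024798274786919556 0.005130315067330369 0.08048089474353809 x [-0.1211 -0.098 ]
clip 130 y med 0.030047276293582108 0.0012356240183017833 0.03227735478895774 x [-0.1474 -0.1365]
tab home 243 y med -0.056984206259450144 0.0032437606532677867 0.08002511924853573 x [-0.1207 -0.0985]
clip 129 y med 0.03017017481834777 0.0011752005824164694 0.03218744590124645 x [-0.1474 -0.1366]
```

Call:
carry_out(increments=[[[0,-0.3,0,0,0,0],[0,0,0,0,0,0],[0,0,0,0,0,0],[0,0,0,0,0,0],[0,0,0,0,0,0],[0,0,0,0,0,0],[0,0,0,0,0,0],[0,0,0,0,0,0],[0,0,0,0,0,0],[0,0,0,0,0,0]]])

```text
t: 24.4
tool_pos: [0.465, 0.0065, 0.0885]
ee_rot: [[-0.974, -0.225, -0.0], [-0.225, 0.974, 0.0], [0.0, 0.0, -1.0]]
wrist_force: [0.7, -4.1, 5.2]
finger_gap: 0.0111
grip_force: 41.2
```

Run:
```python
from h import *
c=camera_info("side");uv=np.argwhere(np.ones((420,560)))[:,::-1];P1=cast("side",uv,0.);o=c["T"][:3,3];ax=-c["T"][:3,2];dr=P1-o
p,D=snapshot("side");P=o+dr*(D.ravel()/(dr@ax))[:,None];S=np.c_[w2s(P),P[:,2]]
print(w2s(get_obs()["tool_pos"]))
m=(S[:,0]>-.124)&(S[:,0]<-.095)&(S[:,1]>.0)&(S[:,1]<.055)&(S[:,2]>.064)&(S[:,2]<.094)
print(np.histogram(S[m,1],np.arange(.01,.05,.002)))
k=m&(S[:,1]>.0265)&(S[:,1]<.035);print(np.median(S[k,1]),k.sum())
```

```text
[[-0.1094  0.0365]]
(array([ 3,  2,  3, 25, 23,  6, 23, 22,  8, 36, 44,  8,  0,  0,  0,  0,  0,
        0,  0]), array([0.01 , 0.012, 0.014, 0.016, 0.018, 0.02 , 0.022, 0.024, 0.026,
       0.028, 0.03 , 0.032, 0.034, 0.036, 0.038, 0.04 , 0.042, 0.044,
       0.046, 0.048]))
0.03016429959890822 95
```

Tab face at y 30.2 mm against the clip's 30.0: level. Release and rise.

Call:
carry_out(increments=[[[0,0,0,0,0,0],[0,0,0,0,0,0],[0,0,0,0,0,0],[0,0,-5,0,0,0],[0,0,-15,0,0,0],[0,0,-25,0,0,0],[0,0,-30,0,0,0],[0,0,-25,0,0,0],[0,0,-15,0,0,0],[0,0,0,0,0,0]]], gripper=1)

```text
t: 25.7
tool_pos: [0.4658, 0.0062, 0.2048]
ee_rot: [[-0.974, -0.225, 0.003], [-0.225, 0.974, 0.001], [-0.003, 0.0, -1.0]]
wrist_force: [0.1, -1.0, -0.4]
finger_gap: 0.0855
grip_force: 0.0
```

Call:
carry_out(increments=[[[0,15,-10,0,0,0],[0,35,-15,0,0,0],[0,45,-15,0,0,0],[0,45,-10,0,0,0],[0,45,0,0,0,0],[0,45,0,0,0,0],[0,35,0,0,0,0],[0,15,0,0,0,0],[0,0,0,0,0,0],[0,0,0,0,0,0]]])

```text
t: 26.95
tool_pos: [0.4026, 0.2773, 0.2533]
ee_rot: [[-0.975, -0.223, -0.0], [-0.223, 0.975, -0.001], [0.001, -0.001, -1.0]]
wrist_force: [-0.0, 0.9, 0.4]
finger_gap: 0.085
grip_force: 0.0
```

Run:
```python
from h import *
p,D=snapshot("top");q,_=snapshot("side")
c=camera_info("top");uv=np.argwhere(np.ones((420,560)))[:,::-1];P1=cast("top",uv,0.);o=c["T"][:3,3];ax=-c["T"][:3,2];dr=P1-o;P=o+dr*(D.ravel()/(dr@ax))[:,None];S=np.c_[w2s(P),P[:,2]]
m=(S[:,0]>-.14)&(S[:,0]<-.085)&(S[:,1]>-.1)&(S[:,1]<.06)&(S[:,2]>.092)&(S[:,2]<.11);print("tab",m.sum(),S[m].mean(0))
cv2.imwrite("pics/end.png",np.hstack([cv2.resize(p[60:360],(420,225)),cv2.resize(q[120:370,130:400],(380,225))]) if 0 else np.vstack([cv2.resize(p[90:310,100:460],(480,293)),cv2.resize(q[120:370,130:400],(480,300))]))
```

```text
tab 124 [-0.1096 -0.0504  0.0996]
```

View pics/end.png

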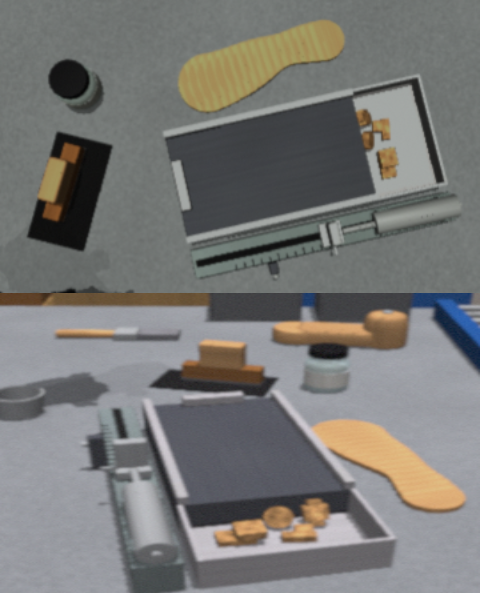

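Both views: plate empty, all five chips in the tray (top view 360–395, 110–175), gauge home at (330,235), scraper on the pad at (62,180), sole and jar unmoved.

```bash
python3 -c "
from bench import *
print(sign_off())"
```

```text
the job is handed in; nothing more can be done
None
```

I handed the job in after about 27 s: all five chips are in the tray, the gauge was held level with the clip for over 0.5 s and is back home, the scraper is on its pad, and the sole and jar look unmoved in the last pictures.

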